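# Find the concealed catch of the spice box

### The arm

A 6-joint arm with a two-finger parallel gripper is mounted at the origin on a cart in front of the work surface, level with it; the furniture and walls round the work are solid. World frame = base frame: x ahead of the robot, y to its left, z up, the work surface at z = 0. Lengths are in mm, angles in degrees, forces in N, time in s.
With the tool pointing down it reaches from about 300 to 850 mm from the base axis. Payload 4.2 kg.
Tool frame: the origin (TCP) lies at the very end of the fingers, on their centre line; the grasp point (between the pads) lies 19 mm behind it; z points along the fingers, y is the direction in which the jaws open and shut (so a half turn about z gives the same grasp; the last joint's range is limited). The gripper opens to 91 mm and grips with 3 to 60 N. Pads are 32 mm wide; open, the fingers measure 118 mm over their backs; the gripper's body (76 mm by 178 mm) begins 60 mm behind the grasp point.
Start: joints at [-1.146, 18.312, 89.639, -0, 72.044, -1.146], TCP at [575.019, 0, 182.676] pointing down, gripper open.
Joint ranges: [-177.97, 177.97], [-48.28, 115.42], [12.27, 149.76], [-77.06, 257.06], [2.81, 150.46], [-146.56, 146.56]. Speed limits (degrees/s): [147.25, 147.25, 180, 180, 180, 180].

### API

Orientations are given as [roll, pitch, yaw] about the fixed x, y, z axes, in that order (R = Rz(yaw) Ry(pitch) Rx(roll)).
In Python, from workcell import * gives the robot as it stands. The module is installed in compiled form; this text tells all that it offers.
- The arm moves only by the tool servo_tool, never from a script. Its argument "plan" is a list that holds one entry, the list of rows, each a list of 7 numbers: the shift along the tool's x, y, z in mm, then the turn, a rotation vector about the tool's x, y, z in rad, then the opening, from 0 (shut) to 1 (fully open). A call has 1 to 20 rows; each row is the pose to reach, as a shift and turn from the pose commanded when the call began, along the tool's axes at that moment; what a row does not reach only later rows make up. A row lasts 1/10 s, in which the tool goes at most 50 mm and 8.59 degrees, less where a joint would pass 70% of its speed; a pose out of reach is approached as far as the arm can. A call with a gripper value outside its range is refused whole. The fingers move at their own pace and stop on an object; "squeeze" is the grip in N (left out, the last holds). Time passes only in rows, so rows that repeat a pose let the fingers close. It gives the time, the measured TCP pose, the force and the opening at its end, in the units of the state.
- state(): the state, without advancing time (a new reading comes with each control period).
- grab_frame(name): name is "scene" or "side" or "wrist"; returns a dict with "color" (384x512x3 uint8, red, green, blue), "range_z" (384x512 float32, mm along the optical axis (not along the pixel's ray), 0 where there is no reading), "fx", "fy", "cx", "cy" (pixels), "rvec" (rotation vector, rad) and "tvec" (3), from world to camera coordinates, as OpenCV has them; the wrist camera has in their place "tool_from_camera" (4x4, takes a point from camera to tool coordinates, whose origin is the TCP and whose axes are the flange's). Camera axes: x right, y down, z forward; pixel columns grow to the right and rows downward; lengths in mm; the calibration is good to about 2 mm. The wrist camera is an equidistant fisheye: a pixel r from the principal point sees the ray r / f radians off the axis. A picture is of the moment at which its call begins: read the wrist's pose just before it.
- job_done(): hands the job in, once; it reports no verdict.
The state is a dict: "time_s": time; "qpos": joint angles; "qvel": joint speeds; "effort": joint torques, N m; "ee_pos": TCP position; "ee_rot": TCP orientation; "force": force on the tool from outside, world axes, zero at the start; "torque": the same for the moment, N m; "gripper_width": finger opening in mm.
Only numpy, scipy, OpenCV 4.12 (cv2) and the standard library are available. Lean on these libraries where they do the work, as an engineer would, in place of code of your own. Each camera call takes 0.05 s, during which the arm holds its last target.

### The job

One of the eight inlaid cork tiles on top of the dark wooden spice box is a concealed catch: feel over the tiles with a fingertip, pressing only lightly, until you find the one that gives, then push it in so that the drawer springs out of the front, and take your hand away. Do not pull at the drawer, and leave the two spice jars, the mug and the lemon where they stand: nothing is to be picked up.

Things in the scene. Friction and masses are not known exactly. Their poses are not given: they have to be found in the camera images.
- box: Dark wooden spice box, fixed to the worktop, 130 (x) x 230 (y) x 80 mm high. Origin: centre of its underside; z up, -x toward its drawer front, roughly toward the robot. Its top (z = 80 mm) has a 15 mm dark rim round a cork panel, see point panel. The drawer has no handle and cannot be opened while latched.
- panel (a point): Centre of the flat top panel, 100 (x) x 200 (y) mm, axes as the box. Eight square cork tiles that look alike, 50 mm each; centres at x = +-25, y = +-25 or +-75 mm. Seven are fixed and firm, tops at z = 0. One, in any place, is the catch: its top lies 2 mm lower and it gives straight down. To push it in, the fingertip must lie wholly within its tile.
- catch (a joint): How far the catch tile is pushed down: 0 at rest, 0.008 m at its stop (10 mm below the panel). Return spring: 1.6 N to start it, 4.8 N at the stop. At about 0.005 m the drawer is unlatched; let go, the tile comes back to 0.
- drawer_out (a joint): How far the drawer stands out of the box along the box's -x: 0 shut and latched, 0.045 m fully out. Its own spring pushes it out within half a second once the catch is pressed, and it stays out.
- drawer: The drawer, its front board light wood without a handle, 10 x 210 x 42 mm, with four small spice pots in it. Origin: at the box's origin when shut (the front board stands 60 mm to -x of it, from 15 to 57 mm high); axes as the box.
- spice_green: Bystander: loose spice jar with a red cap and a green label, 45 x 45 x 106 mm, upright to the left of the box. Origin: centre of its underside, z up.
- spice_brown: Bystander: loose spice jar with a red cap and a brown label, 45 x 45 x 106 mm, upright to the left of the box. Origin: centre of its underside, z up.
- mug: Bystander: loose green mug, 86 x 118 x 96 mm with its handle, upright to the right of the box. Origin: centre of its underside, z up.
- lemon: Bystander: loose yellow lemon, 75 x 54 x 53 mm, lying to the right of the box. Origin: centre of its underside at the start.

How it is judged (in metres and radians):
On the way:
1. the concealed catch is pushed in past its release point (value of joint catch above 0.004 m).
At the end, for the whole second after the job is handed in: The drawer stands out by more than 40 mm, the catch tile has come back (within 2 mm of rest), and both spice jars, the mug and the lemon are within 20 mm of where they stood, the jars and mug upright (within 0.2 rad) (value of joint drawer_out above 0.04 m and value of joint catch below 0.002 m and distance of each of spice_green, spice_brown, mug, lemon from where it was at the start of the episode below 0.02 m and angle between each of spice_green, spice_brown, mug's own z axis and vertical below 0.2 rad); the robot touches nothing.
It fails at once if the drawer is pulled or pushed by the hand (more than 3 N between the fingers and the drawer) (contact force between the fingers and drawer above 3 N).
It fails at once if the fingers bear down hard on anything (more than 80 N) (contact force between the fingers and anything else above 80 N).
It fails at once if a bystander is lifted, carried or pushed about (moved more than 30 mm) (distance of any of spice_green, spice_brown, mug, lemon from where it was at the start of the episode above 0.03 m).
It also fails if it takes over 72 s, if anything falls off the work surface, if the arm or the gripper's body presses on something with over 40 N, if the wrist force passes 120 N, or if a joint passes its speed limit or range.

## Working session

There is one attempt and no reset: what is moved stays moved. The work goes in short steps, Python scripts to look and compute and a tool call to move; the robot and the scene stay as the last step left them, time stands still between calls to the robot, and variables do not carry over. Pictures are saved under pics/ and viewed, and the job is handed in when it is done.

Besides the shell and the picture viewer there is one more tool, called as a command line: name --argument value ..., lists and objects as JSON in quotes. servo_tool: Moves the arm, as the interface text tells. Its arguments: {"type":"object","properties":{"plan":{"type":"array"},"squeeze":{"type":"number"}},"required":["plan"]}

```bash
mkdir -p pics
python3 - <<'E'
from workcell import *
import cv2,numpy as np
print(state())
for n in ["scene","side","wrist"]:
    f=grab_frame(n); cv2.imwrite(f"pics/{n}0.png",f["color"][:,:,::-1]); np.savez(f"{n}0.npz",**f)
    print(n,{k:v for k,v in f.items() if k not in("color","range_z")})
E
```

```text
{'time_s': 0.0, 'qpos': array([-1.14461317e+00,  1.83505954e+01,  8.97065202e+01, -9.71640575e-04,
        7.20454532e+01, -1.14490850e+00]), 'qvel': array([ 0.0383908 ,  0.0203559 , -0.02796708,  0.00438614, -0.02139896,
        0.01162303]), 'effort': array([-5.01459035e-04, -4.12465632e+01, -2.31973493e+01,  7.28826877e-02,
        4.58198413e-02, -1.41870069e-04]), 'ee_pos': array([5.74425712e+02, 1.93904576e-02, 1.81830061e+02]), 'ee_rot': array([-1.79897433e+02, -1.12583395e-03,  9.00005947e+01]), 'force': array([ 0.1667005 , -0.40271559,  0.70068022]), 'torque': array([-0.04261659, -0.03615111,  0.01129254]), 'gripper_width': 91.14720870536014}
scene {'fx': 422.54026558320106, 'fy': 422.54026558320106, 'cx': 252.38957207802042, 'cy': 186.02727780035977, 'rvec': array([ 0.71861664, -2.50311055,  1.23638977]), 'tvec': array([496.46280131, 249.14526901, 749.83932251])}
side {'fx': 431.5610782857343, 'fy': 431.5610782857343, 'cx': 249.54207920073642, 'cy': 191.6844217755822, 'rvec': array([ 0.70010193, -2.53965163,  1.25296927]), 'tvec': array([509.40850598, 240.65658955, 708.9629796 ])}
wrist {'fx': 297.3186396354542, 'fy': 297.3186396354542, 'cx': 254.97617003104764, 'cy': 190.78752216419412, 'tool_from_camera': array([[-2.30704176e-04, -9.64158088e-01, -2.65328339e-01,
         7.50808415e+01],
       [ 9.99999970e-01, -2.00042868e-04, -1.42582655e-04,
        -5.54417695e-01],
       [ 8.43951778e-05, -2.65328364e-01,  9.64158105e-01,
        -2.02396302e+02],
       [ 0.00000000e+00,  0.00000000e+00,  0.00000000e+00,
         1.00000000e+00]])}
```

View pics/scene0.png

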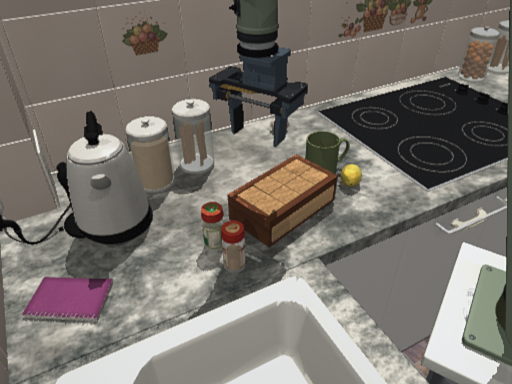

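View pics/wrist0.png

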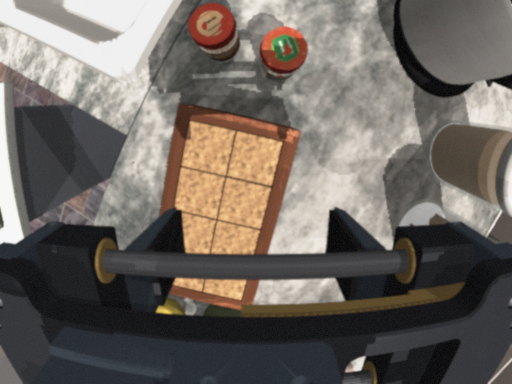

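View pics/side0.png

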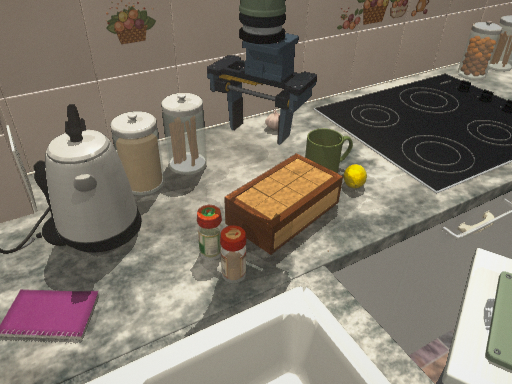

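```bash
cat > h.py <<'E'
import cv2,numpy as np
from scipy.spatial.transform import Rotation as Ro
def world(f):
    z=f["range_z"].astype(float); v,u=np.mgrid[0:384,0:512]
    P=np.stack([(u-f["cx"])/f["fx"]*z,(v-f["cy"])/f["fy"]*z,z],-1)
    R=Ro.from_rotvec(f["rvec"]).as_matrix()
    W=(P-f["tvec"])@R; W[z<=0]=np.nan; return W
def wworld(f,pos,rot):
    z=f["range_z"].astype(float); v,u=np.mgrid[0:384,0:512]
    x=(u-f["cx"])/f["fx"];y=(v-f["cy"])/f["fy"];r=np.hypot(x,y)+1e-9
    t=np.tan(r); P=np.stack([x/r*t*z,y/r*t*z,z],-1)
    T=f["tool_from_camera"];P=P@T[:3,:3].T+T[:3,3]
    R=Ro.from_euler('xyz',rot,degrees=True).as_matrix()
    W=P@R.T+pos; W[z<=0]=np.nan; return W
E
python3 - <<'E'
from h import *
pos=np.array([574.43,0.02,181.83]);rot=[-179.897,-.001,90.0]
for n in ["scene","side","wrist"]:
    f=dict(np.load(n+"0.npz")); W=wworld(f,pos,rot) if n=="wrist" else world(f)
    c=cv2.cvtColor(f["color"],cv2.COLOR_RGB2HSV).astype(int)
    m=(abs(W[...,2]-79)<8)&(W[...,0]>350)&(W[...,0]<800)&(abs(W[...,1])<300)
    cork=m&(c[...,2]>140)&(c[...,0]<25)
    k,lab,st,_=cv2.connectedComponentsWithStats(cv2.morphologyEx(m.astype(np.uint8),cv2.MORPH_OPEN,np.ones((3,3))))
    i=1+np.argmax(st[1:,4]); mm=lab==i
    for nm,q in(("top",mm),("cork",mm&cork)):
        p=W[q]; r=cv2.minAreaRect(p[:,:2].astype(np.float32)); print(n,nm,q.sum(),r, "z med",np.median(p[:,2]))
    p=W[mm&cork];A=np.c_[p[:,:2]-p[:,:2].mean(0),np.ones(len(p))];s=np.linalg.lstsq(A,p[:,2],rcond=None)[0];print("plane",s,"res",np.std(p[:,2]-A@s))
E
```

```text
scene top 3803 ((529.3873291015625, -41.743743896484375), (232.8146209716797, 132.88917541503906), 76.516845703125) z med 79.01815973401354
scene cork 2312 ((536.4505004882812, -45.293853759765625), (226.72975158691406, 114.50443267822266), 76.82421875) z med 79.06949257198424
plane [-9.65813659e-03 -2.57666008e-03  7.89861149e+01] res 1.1800474226504238
side top 4500 ((530.5028076171875, -42.48939514160156), (234.12950134277344, 132.21055603027344), 76.54307556152344) z med 79.52363173504602
side cork 2871 ((532.8563232421875, -43.0345458984375), (227.98329162597656, 128.24609375), 75.79902648925781) z med 79.6179069753739
plane [-5.79892183e-03 -2.41607172e-03  7.95512068e+01] res 1.10762377693945
wrist top 15485 ((538.2520751953125, -9.714569091796875), (165.29815673828125, 130.56399536132812), 76.56531524658203) z med 80.06860282749365
wrist cork 11217 ((538.085693359375, -9.931144714355469), (164.89047241210938, 130.16310119628906), 76.46869659423828) z med 80.01163115333411
plane [-1.41033219e-02 -4.66321177e-03  7.97844565e+01] res 1.0966600420585058
```

Run:
```python
import cv2
a=cv2.imread('pics/scene0.png')[150:245,220:345];cv2.imwrite('pics/sc_crop.png',cv2.resize(a,None,fx=6,fy=6,interpolation=cv2.INTER_CUBIC))
a=cv2.imread('pics/wrist0.png')[90:320,140:310];cv2.imwrite('pics/wr_crop.png',cv2.resize(a,None,fx=2.6,fy=2.6,interpolation=cv2.INTER_CUBIC))
```

```text
(no output)
```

View pics/sc_crop.png

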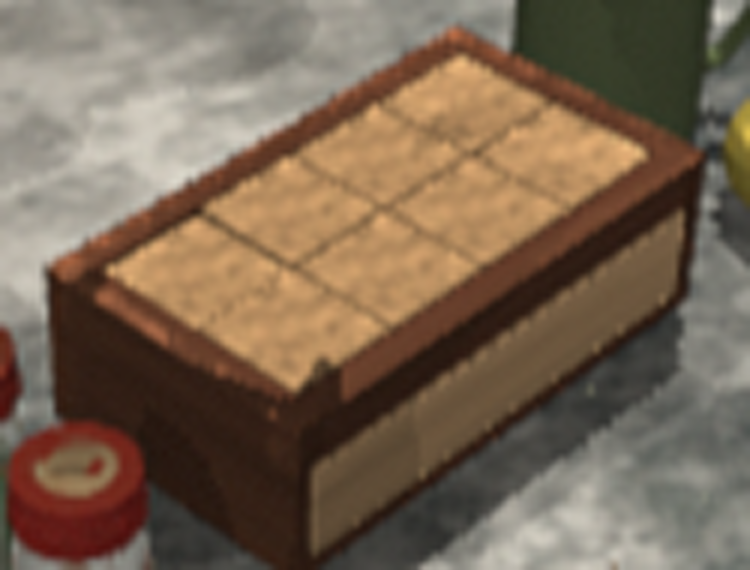

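View pics/wr_crop.png

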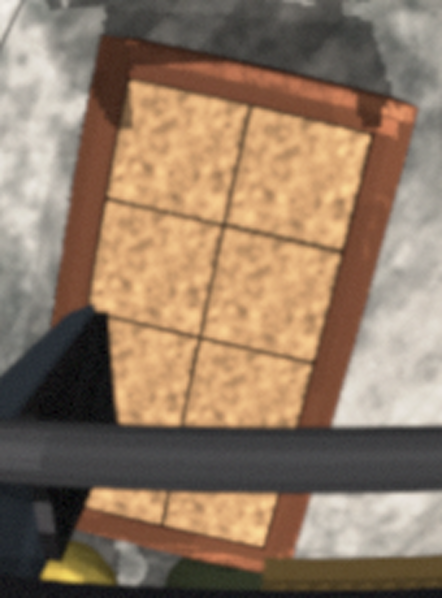

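Run:
```python
from h import *
pos=np.array([574.43,0.02,181.83]);rot=[-179.897,-.001,90.0]
c0=np.array([530.5,-41.9]);a=np.radians(-13.45);ex=np.array([np.cos(a),np.sin(a)]);ey=np.array([-ex[1],ex[0]])
for x in(-25,25):
    print(x,[ (y,(c0+x*ex+y*ey).round(1)) for y in(-75,-25,25,75)])
for n in ["scene","side","wrist"]:
    f=dict(np.load(n+"0.npz")); W=wworld(f,pos,rot) if n=="wrist" else world(f)
    l=np.stack([(W[...,:2]-c0)@ex,(W[...,:2]-c0)@ey],-1)
    ok=(abs(W[...,2]-80)<8)
    rows=[];val=[];sd=[]
    for x in(-25,25):
        for y in(-75,-25,25,75):
            q=ok&(abs(l[...,0]-x)<19)&(abs(l[...,1]-y)<19); z=W[...,2][q]
            rows.append([x,y]);val.append(z.mean() if q.sum()>20 else np.nan);sd.append(q.sum())
    print(n,np.round(val,2).reshape(2,4).tolist(),sd)
```

```text
-25 [(-75, array([ 488.7, -109. ])), (-25, array([500.4, -60.4])), (25, array([512. , -11.8])), (75, array([523.6,  36.9]))]
25 [(-75, array([ 537.4, -120.7])), (-25, array([549., -72.])), (25, array([560.6, -23.4])), (75, array([572.3,  25.2]))]
scene [[79.32, 79.24, 79.3, 79.29], [79.34, 79.42, 79.42, 77.26]] [np.int64(153), np.int64(166), np.int64(183), np.int64(206), np.int64(148), np.int64(160), np.int64(168), np.int64(185)]
side [[79.98, 79.73, 79.79, 79.81], [79.88, 79.7, 79.83, 78.01]] [np.int64(177), np.int64(201), np.int64(221), np.int64(244), np.int64(162), np.int64(187), np.int64(197), np.int64(224)]
wrist [[80.33, 80.29, 80.25, 80.32], [80.32, 80.3, 80.19, 78.25]] [np.int64(152), np.int64(714), np.int64(1157), np.int64(1300), np.int64(429), np.int64(810), np.int64(1186), np.int64(1308)]
```

servo_tool --plan '[[[8,-1,10,0,0,0.08,0],[17,-2,30,0,0,0.16,0],[25,-2.2,50,0,0,0.235,0],[25,-2.2,60,0,0,0.235,0],[25,-2.2,70,0,0,0.235,0],[25,-2.2,80,0,0,0.235,0],[25,-2.2,85,0,0,0.235,0],[25,-2.2,85,0,0,0.235,0],[25,-2.2,85,0,0,0.235,0],[25,-2.2,85,0,0,0.235,0],[25,-2.2,85,0,0,0.235,0],[25,-2.2,85,0,0,0.235,0]]]' --squeeze 10

```text
time_s: 1.35
ee_pos: [573.1, 25.0, 98.1]
ee_rot: [180.0, -0.0, 76.5]
force: [-0.2, -0.3, -0.3]
gripper_width: 0.8
```

Run:
```python
from workcell import *
import cv2,numpy as np
print(state())
for n in ["scene","wrist"]:
    f=grab_frame(n);im=f["color"][:,:,::-1]
    if n=="scene": im=cv2.resize(im[100:260,190:360],None,fx=4,fy=3.7)
    cv2.imwrite(f"pics/{n}1.png",im)
```

```text
{'time_s': 1.35, 'qpos': array([1.34768681e+00, 2.19046961e+01, 9.71206179e+01, 1.25736207e-03,
       6.09242009e+01, 1.48104621e+01]), 'qvel': array([ 0.05618493,  0.06282765,  0.19025396, -0.02242943, -0.03716552,
       -0.01256521]), 'effort': array([-1.62143551e-02, -4.24540007e+01, -2.10832536e+01,  7.27739674e-02,
        1.08170442e-02, -5.40355131e-05]), 'ee_pos': array([573.07335888,  24.99229491,  98.05179893]), 'ee_rot': array([ 1.79951473e+02, -1.39680290e-02,  7.65366201e+01]), 'force': array([-0.22477246, -0.3238937 , -0.29176785]), 'torque': array([-0.09089611,  0.05157136,  0.05389564]), 'gripper_width': 0.7814401702121598}
```

View pics/scene1.png

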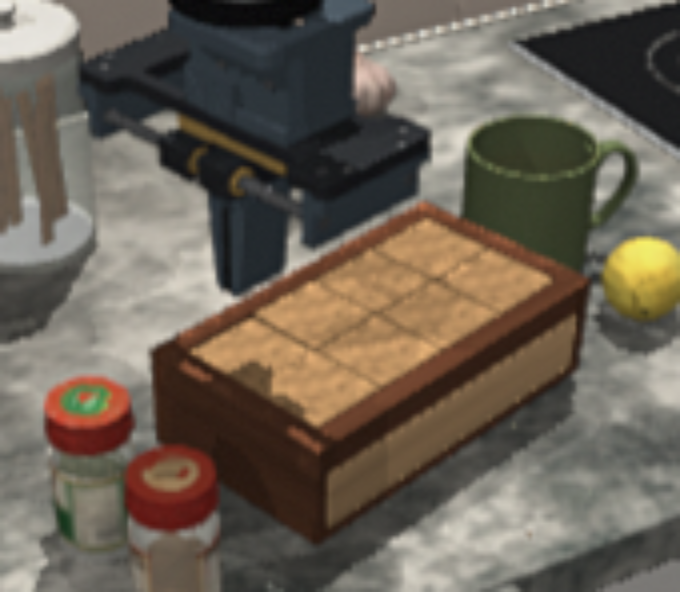

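View pics/wrist1.png

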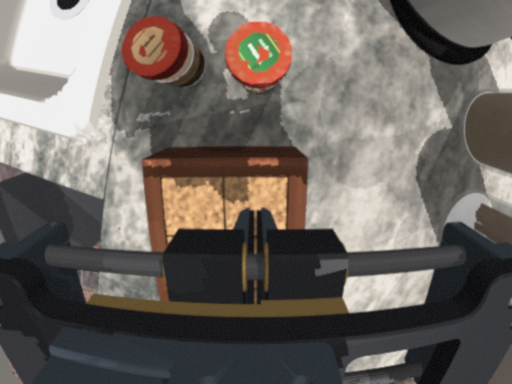

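servo_tool --plan '[[[0,0,8,0,0,0,0],[0,0,13,0,0,0,0],[0,0,16,0,0,0,0],[0,0,18,0,0,0,0],[0,0,19,0,0,0,0],[0,0,19,0,0,0,0],[0,0,19,0,0,0,0]]]'

```text
time_s: 2.15
ee_pos: [573.0, 25.0, 78.8]
ee_rot: [180.0, -0.0, 76.5]
force: [0.2, 0.1, -0.8]
gripper_width: 0.7
```

servo_tool --plan '[[[0,0,1,0,0,0,0],[0,0,2,0,0,0,0],[0,0,3,0,0,0,0],[0,0,3,0,0,0,0],[0,0,3,0,0,0,0]]]'

```text
time_s: 2.65
ee_pos: [572.8, 25.0, 75.6]
ee_rot: [180.0, 0.0, 76.5]
force: [-0.4, 1.0, -0.3]
gripper_width: 0.6
```

servo_tool --plan '[[[0,0,1,0,0,0,0],[0,0,2,0,0,0,0],[0,0,2,0,0,0,0],[0,0,2,0,0,0,0]]]'

```text
time_s: 3.05
ee_pos: [572.8, 25.0, 73.6]
ee_rot: [-180.0, -0.0, 76.5]
force: [-0.8, 0.1, 0.0]
gripper_width: 0.6
```

Run:
```python
from workcell import *
import cv2,numpy as np
for n in ["scene","side","wrist"]:
    print(state()["force"],state()["ee_pos"])
    f=grab_frame(n);im=f["color"][:,:,::-1]
    if n!="wrist": im=cv2.resize(im[100:260,190:360],None,fx=4,fy=3.7)
    cv2.imwrite(f"pics/{n}2.png",im)
```

```text
[-0.79779838  0.09265662  0.01881453] [572.78782975  25.01322091  73.60341921]
[0.57087033 0.2703871  0.24550261] [572.85136752  25.00509884  73.6729491 ]
[-0.16721468  0.80441524  0.14459902] [572.84865303  25.03821594  73.68838746]
```

View pics/side2.png

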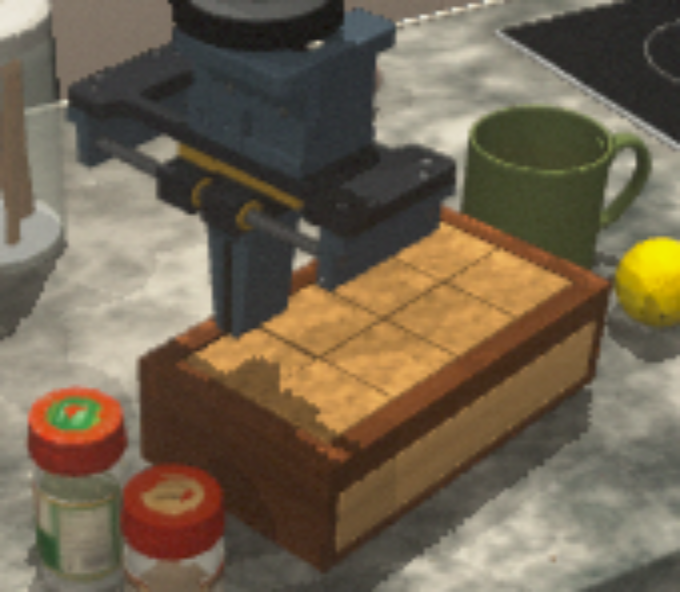

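View pics/wrist2.png

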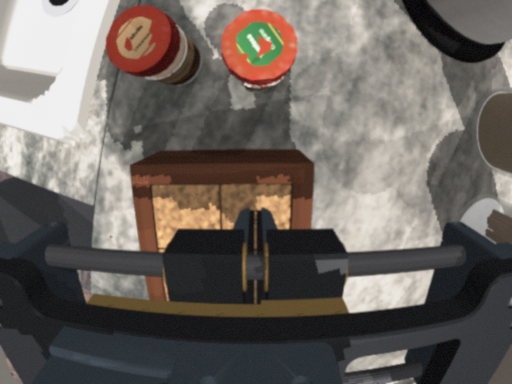

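Run:
```python
from workcell import *
from h import *
s=state();R=Ro.from_euler('xyz',s["ee_rot"],degrees=True).as_matrix();p=s["ee_pos"]
c0=np.array([530.5,-41.9]);a=np.radians(-13.45);ex=np.array([np.cos(a),np.sin(a)]);ey=np.array([-ex[1],ex[0]])
print(p,"local",(p[:2]-c0)@ex,(p[:2]-c0)@ey)
for n in["scene","side"]:
    f=grab_frame(n);im=f["color"][:,:,::-1].copy()
    u=lambda P:cv2.projectPoints(np.array(P,float).reshape(-1,1,3),f["rvec"],f["tvec"],np.array([[f["fx"],0,f["cx"]],[0,f["fy"],f["cy"]],[0,0,1]]),None)[0].reshape(-1,2)
    x0,y0=200,150;S=8
    g=cv2.resize(im[y0:y0+72,x0:x0+95],None,fx=S,fy=S,interpolation=cv2.INTER_CUBIC)
    def poly(P,col):cv2.polylines(g,[np.round((u(P)-[x0,y0]+.5)*S).astype(np.int32)],True,col,1)
    for dz,col in((0,(255,0,0)),):
        poly([p+R@[sx*16,sy*13.5,dz] for sx,sy in((1,1),(1,-1),(-1,-1),(-1,1))],col)
    L=lambda x,y,z:np.r_[c0+x*ex+y*ey,z]
    poly([L(25+sx*25,75+sy*25,80) for sx,sy in((1,1),(1,-1),(-1,-1),(-1,1))],(0,0,255))
    poly([L(sx*65,sy*115,80) for sx,sy in((1,1),(1,-1),(-1,-1),(-1,1))],(0,255,0))
    cv2.imwrite(f"pics/{n}3.png",g)
    W=world(f); q=(np.linalg.norm(W[...,:2]-p[:2],axis=-1)<30)&(f["color"][...,2]>f["color"][...,0]+5)
    print(n,q.sum(),np.percentile(W[q][:,2],[0,1,3,5,10]) if q.sum() else "")
```

```text
[572.87310684  24.99305089  73.73031297] local 25.651846689349 74.91423898221466
scene 542 [108.80881677 112.29827502 114.32204319 116.73703638 122.88651568]
side 368 [112.31544472 119.03559774 131.27014652 137.58705244 148.65120265]
```

View pics/side3.png

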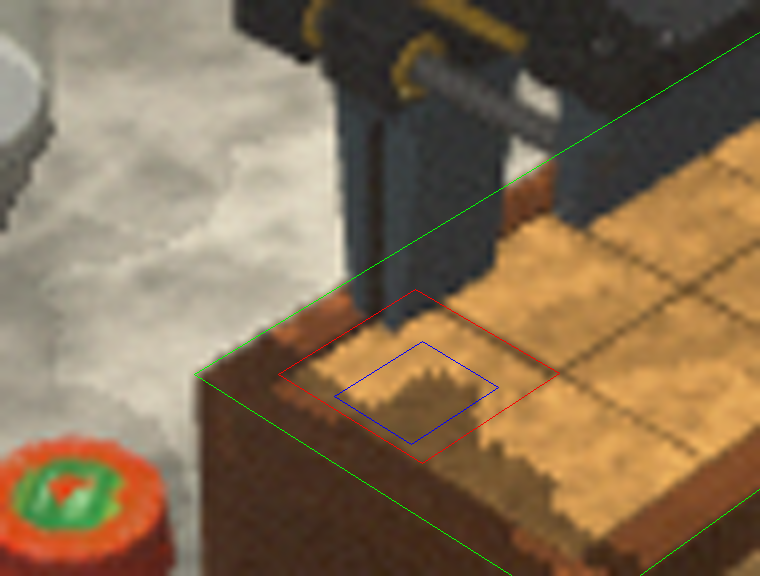

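View pics/scene3.png

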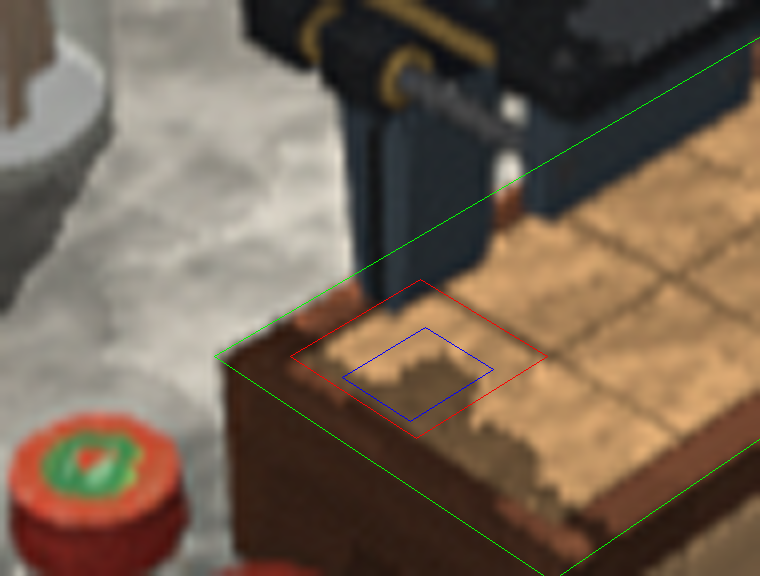

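Run:
```python
from workcell import *
from h import *
for n in["scene","side"]:
    f=dict(np.load(n+"0.npz"));W=world(f);c=f["color"].astype(int)
    q=(abs(W[...,0]-575)<90)&(abs(W[...,1])<45)&(W[...,2]>100)&(c[...,2]>c[...,0]+3)
    p=W[q];i=np.argsort(p[:,2])[:300];print(n,q.sum(),np.percentile(p[:,2],[0,1,2,5,10]));print(p[i[::40]].round(0))
    d=(abs(W[...,0]-450)<40)&(abs(W[...,1])<60);print("table z",np.median(W[d][:,2]))
s=state();f=grab_frame("wrist");W=wworld(f,s["ee_pos"],s["ee_rot"])
T=(W-s["ee_pos"])@Ro.from_euler('xyz',s["ee_rot"],degrees=True).as_matrix()
for v in(200,210,215,220,225,240,280):print(v,[T[v,u].round(0).tolist() for u in(240,248,262,268)])
f=dict(np.load("wrist0.npz"));W=wworld(f,np.zeros(3),[0,0,0])
for v in(205,212,220,230,240):print(v,[W[v,u].round(0).tolist() for u in(165,175,335,345,355)])
```

```text
scene 3154 [215.61953882 225.60012533 230.95751953 246.69059056 269.93395483]
[[525.  14. 216.]
 [624.  17. 227.]
 [516. -14. 234.]
 [520.  16. 241.]
 [524.  17. 247.]
 [518.  17. 253.]
 [622.  17. 259.]
 [514.   4. 266.]]
table z 17.32200509874961
side 2612 [214.94079397 228.6822473  236.99472312 255.60673983 274.89900855]
[[523.  15. 215.]
 [626.  17. 233.]
 [517.  -8. 244.]
 [623.  18. 253.]
 [520.  16. 261.]
 [516.  17. 268.]
 [623.  18. 273.]
 [624.  10. 277.]]
table z 11.1143159658757
200 [[14.0, -11.0, -4.0], [14.0, -5.0, -4.0], [14.0, 4.0, -4.0], [14.0, 8.0, -5.0]]
210 [[7.0, -11.0, -5.0], [18.0, -5.0, -38.0], [18.0, 4.0, -37.0], [18.0, 7.0, -37.0]]
215 [[18.0, -9.0, -46.0], [18.0, -5.0, -46.0], [18.0, 3.0, -47.0], [18.0, 7.0, -46.0]]
220 [[18.0, -9.0, -53.0], [18.0, -4.0, -54.0], [18.0, 3.0, -53.0], [18.0, 6.0, -53.0]]
225 [[18.0, -8.0, -61.0], [18.0, -4.0, -61.0], [18.0, 3.0, -62.0], [18.0, 6.0, -61.0]]
240 [[38.0, -5.0, -123.0], [16.0, -4.0, -75.0], [16.0, 3.0, -76.0], [38.0, 3.0, -124.0]]
280 [[31.0, -5.0, -134.0], [1.0, -4.0, -87.0], [1.0, 3.0, -87.0], [31.0, 3.0, -133.0]]
205 [[-25.0, -100.0, 101.0], [-25.0, -89.0, 101.0], [-51.0, 110.0, 180.0], [-51.0, 125.0, 181.0], [-51.0, 140.0, 181.0]]
212 [[18.0, -54.0, -41.0], [16.0, -49.0, -37.0], [16.0, 48.0, -36.0], [18.0, 53.0, -41.0], [-61.0, 141.0, 180.0]]
220 [[18.0, -50.0, -56.0], [15.0, -46.0, -48.0], [15.0, 45.0, -48.0], [18.0, 49.0, -55.0], [18.0, 55.0, -55.0]]
230 [[16.0, -47.0, -65.0], [10.0, -46.0, -49.0], [10.0, 45.0, -49.0], [16.0, 46.0, -64.0], [19.0, 49.0, -71.0]]
240 [[12.0, -46.0, -69.0], [4.0, -46.0, -51.0], [4.0, 45.0, -51.0], [13.0, 45.0, -70.0], [16.0, 48.0, -77.0]]
```

Measured in all three cameras, the finger ends are about 34 mm behind the reported TCP. That explains why there was no contact and no force. I'll descend further in small steps, watching the force.

servo_tool --plan '[[[0,0,6,0,0,0,0],[0,0,12,0,0,0,0],[0,0,17,0,0,0,0],[0,0,20,0,0,0,0],[0,0,22,0,0,0,0],[0,0,22,0,0,0,0],[0,0,22,0,0,0,0]]]'

```text
time_s: 4.05
ee_pos: [573.0, 25.0, 51.7]
ee_rot: [180.0, -0.0, 76.5]
force: [0.6, -0.3, 0.7]
gripper_width: 0.6
```

Run:
```python
from workcell import *
from h import *
s=state();print(s["ee_pos"],s["force"])
f=grab_frame("side");im=f["color"][:,:,::-1]
cv2.imwrite("pics/side4.png",cv2.resize(im[150:240,190:290],None,fx=6,fy=6,interpolation=cv2.INTER_CUBIC))
```

```text
[572.96431172  25.013809    51.7448051 ] [ 0.55535634 -0.3295304   0.7388368 ]
```

View pics/side4.png

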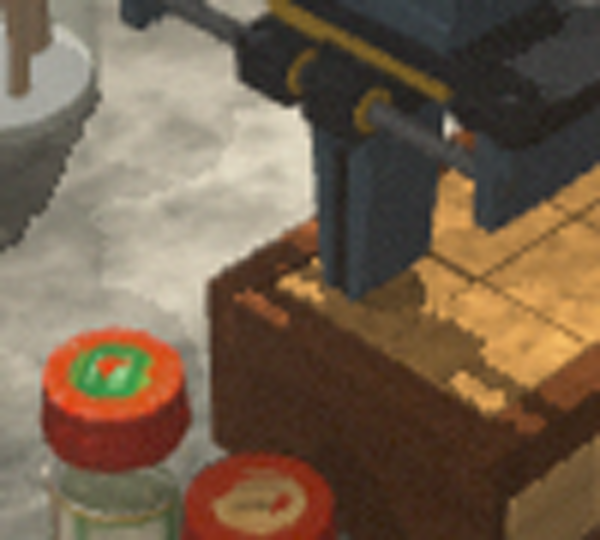

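servo_tool --plan '[[[0,0,1.5,0,0,0,0],[0,0,3,0,0,0,0],[0,0,4.5,0,0,0,0],[0,0,6,0,0,0,0],[0,0,6,0,0,0,0],[0,0,6,0,0,0,0]]]'

```text
time_s: 4.7
ee_pos: [572.8, 25.0, 45.7]
ee_rot: [180.0, -0.0, 76.5]
force: [-0.3, 0.2, 0.6]
gripper_width: 0.5
```

servo_tool --plan '[[[0,0,1,0,0,0,0],[0,0,2,0,0,0,0],[0,0,2,0,0,0,0],[0,0,2,0,0,0,0]]]'

```text
time_s: 5.1
ee_pos: [572.9, 25.0, 43.8]
ee_rot: [180.0, -0.0, 76.5]
force: [-0.5, 0.2, 3.3]
gripper_width: 0.3
```

servo_tool --plan '[[[0,0,1,0,0,0,0],[0,0,2,0,0,0,0],[0,0,2,0,0,0,0],[0,0,2,0,0,0,0]]]'

```text
time_s: 5.5
ee_pos: [572.9, 25.0, 41.7]
ee_rot: [180.0, -0.0, 76.5]
force: [-1.0, -0.6, 4.2]
gripper_width: 0.7
```

The tile gives softly: the force rose about 0.9 N over 2 mm, which matches the catch spring. I'll push it in further.

servo_tool --plan '[[[0,0,1,0,0,0,0],[0,0,2,0,0,0,0],[0,0,2.5,0,0,0,0],[0,0,2.5,0,0,0,0],[0,0,2.5,0,0,0,0]]]'

```text
time_s: 6.0
ee_pos: [572.9, 25.0, 39.3]
ee_rot: [180.0, -0.0, 76.5]
force: [-1.5, 0.1, 4.6]
gripper_width: 0.4
```

Run:
```python
from workcell import *
from h import *
s=state();print(s["ee_pos"],s["force"])
f=grab_frame("side");im=f["color"][:,:,::-1]
cv2.imwrite("pics/side5.png",cv2.resize(im[140:270,190:360],None,fx=4,fy=4,interpolation=cv2.INTER_CUBIC))
```

```text
[572.92973857  24.99584905  39.25426714] [-1.485271    0.07856875  4.56880399]
```

View pics/side5.png

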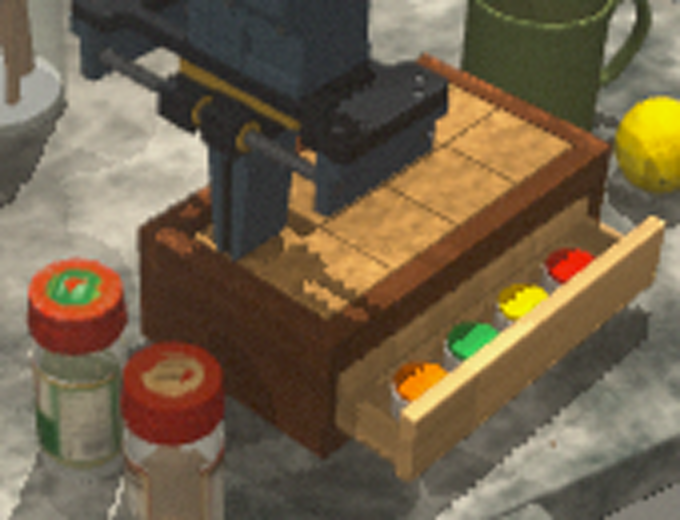

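The picture shows the drawer out, with its front board running from (410,440) to (655,240). I'll retreat straight up.

servo_tool --plan '[[[0,0,-5,0,0,0,0],[0,0,-15,0,0,0,0],[0,0,-35,0,0,0,0],[0,0,-60,0,0,0,0],[0,0,-90,0,0,0,0],[0,0,-120,0,0,0,0],[0,0,-150,0,0,0,0],[0,0,-150,0,0,0,0],[0,0,-150,0,0,0,0],[0,0,-150,0,0,0,0],[0,0,-150,0,0,0,0]]]'

```text
time_s: 7.15
ee_pos: [571.9, 25.0, 187.8]
ee_rot: [-179.8, 0.0, 76.5]
force: [0.2, -0.4, 0.4]
gripper_width: 0.2
```

Run:
```python
from workcell import *
from h import *
s=state();print(s["ee_pos"],s["force"])
c0=np.array([530.5,-41.9]);a=np.radians(-13.45);ex=np.array([np.cos(a),np.sin(a)]);ey=np.array([-ex[1],ex[0]])
for n in("side","scene"):
    f=grab_frame(n);im=f["color"][:,:,::-1]; W=world(f)
    lx=(W[...,:2]-c0)@ex;ly=(W[...,:2]-c0)@ey
    q=(abs(ly)<90)&(lx<-75)&(lx>-150)&(W[...,2]>25)&(W[...,2]<65);print(n,"front x",np.percentile(lx[q],[1,5,25,50]))
    for x in(-25,25):
        print([float(np.mean(W[...,2][(abs(lx-x)<19)&(abs(ly-y)<19)&(abs(W[...,2]-80)<12)]).round(2)) for y in(-75,-25,25,75)])
    f0=dict(np.load(n+"0.npz"));d=np.abs(f["color"].astype(int)-f0["color"]).sum(-1)
    print("jar diff",d[205:270,200:245].mean(),"mug/lemon diff",d[130:188,305:368].mean())
    if n=="side":cv2.imwrite("pics/side6.png",cv2.resize(im[120:290,180:370],None,fx=4,fy=3.5,interpolation=cv2.INTER_CUBIC))
```

```text
[571.8803638   24.97230465 187.76884072] [ 0.1999049  -0.41172987  0.38041624]
side front x [-110.54914486 -110.08940711 -109.40134378 -108.27722413]
[79.7, 79.92, 79.77, 79.94]
[79.88, 79.84, 79.95, 77.85]
jar diff 11.433162393162393 mug/lemon diff 11.473727422003284
scene front x [-112.33795526 -111.80896877 -110.84386188 -109.79629934]
[79.36, 79.39, 79.31, 79.47]
[79.15, 79.28, 79.24, 77.4]
jar diff 9.308376068376068 mug/lemon diff 8.305966064586753
```

View pics/side6.png

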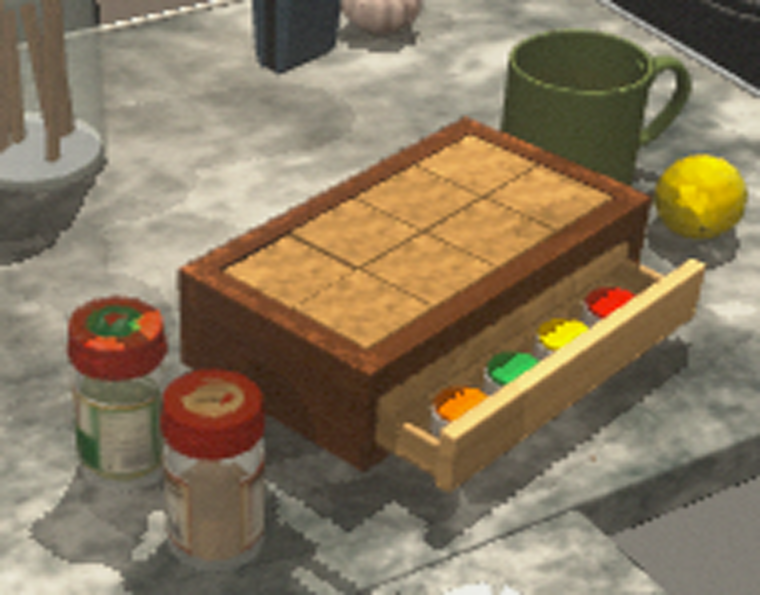

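The drawer front is about 110 mm from the box centre, so it is fully out by about 45 mm. The catch tile is back at rest (−2 mm), the bystanders haven't moved, and the hand is clear.

```bash
python3 -c "
from workcell import *
print(job_done())"
```

```text
the job is handed in; nothing more can be done
None
```

The drawer is out and the job is handed in; no verdict was reported.

**Finding the catch:** All three cameras showed one tile about 2 mm lower than the rest: the rear-left one, at panel x = +25, y = +75. I felt that tile with closed fingers and no others. It gave softly, from 3.3 N to 4.6 N over about 4.5 mm. I pushed it until the drawer sprang out, then lifted straight up. I did not touch the drawer or the bystanders.

**Last checks:**
- **Drawer:** its front stands about 110 mm from the box centre, against 65 mm when shut, so it is out by about 45 mm.
- **Catch tile:** it is back at its rest level, about 2 mm below the panel.
- **Bystanders:** the jars, mug and lemon look upright and unmoved. I judged this by comparing pictures, not by measuring their poses.
- **Hand:** it is about 140 mm above the panel, with only noise on the force reading.

**Disagreement with the description:** The fingers really end about 34 mm short of the reported TCP. My first descent, to a TCP height of 74 mm, therefore met no force. I found the cause in the camera depth images and went lower in small, light steps.

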